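# Quarantine the swollen battery cell

### The job

One of the three phone battery cells on the blue repair mat has swollen: the thick one with the bulging top. Pick it up without squeezing it with more than 15 N and set it down gently, not dropped or pressed, lying flat, bulge up, in the middle of the white ceramic tile in the steel tray, its length along the tile's length. Leave the two flat cells where they lie.

Things in the scene. Friction and masses are not known exactly. Their poses are not given: they have to be found in the camera images.
- swollen_center (a point): The swollen pouch cell: rigid foil slab 66 mm long (x), 46 wide (y), 15 thick, 60 g: upright sides 10 mm high, above them a bulge 5 mm high set in from the edges; thin black strip on top at its +x end. Point: its centre, half-way up, 7.5 mm above its underside; z up. Loose on the 3 mm thick blue mat, turned up to 35 degrees. A pinch of 3 to 8 N across the 46 mm holds it; more than 15 N ruins it.
- tile_top (a point): Centre of the upper face of the white ceramic tile, 104 mm long (x) by 82 mm wide (y), z up, 14 mm above the bench. The tile stands in the middle of an open steel tray 160 x 140 mm, whose walls are 12 mm high (2 mm lower than the tile). Tray and tile are fixed, left or right of the mat, turned up to 18 degrees.
- flat_long_center (a point): A sound pouch cell, flat, same foil and strip, 92 mm long (x), 40 mm wide (y), 5 mm thick, loose on the mat; the point is its centre, half-way up. Not to be disturbed.
- flat_wide_center (a point): A sound pouch cell, flat, same foil and strip, 78 mm long (x), 56 mm wide (y), 5 mm thick, loose on the mat; the point is its centre, half-way up. Not to be disturbed.
Mind the look-alikes: they are no part of the job. What is shaped like the part that bears swollen_center but red is not meant.

How it is judged:
On the way, in this order (a step that is already met when the one before it is completed fails the run):
1. the swollen cell is lifted clear of the mat (height (world z) of swollen_center above 0.035 m), for 0.1 s.
2. it is lowered onto the tile while still held, not dropped (horizontal distance between swollen_center and tile_top below 0.02 m and z of swollen_center in the frame of tile_top below 0.015 m and contact force between the fingers and swollen above 0.2 N), for 0.02 s.
At the end, for the whole second after the job is handed in: The swollen cell rests flat (within 5 degrees), bulge up, on the tile, its centre within 15 mm of the tile's centre and its length within 12 degrees of the tile's length, either way round; released and at rest; both flat cells within 15 mm of where they lay (horizontal distance between swollen_center and tile_top below 0.015 m and z of swollen_center in the frame of tile_top between 0.004 and 0.011 m and angle between swollen_center's own z axis and vertical below 0.1 rad and angle between the x axis of swollen_center and the x axis of tile_top, either way round below 0.22 rad and distance of each of flat_long_center, flat_wide_center from where it was at the start of the episode below 0.015 m and linear speed of swollen below 0.02 m/s); the robot touches nothing.
It fails at once if the swollen cell is squeezed with more than 15 N per finger (over 30 N, both fingers together) (contact force between the fingers and swollen above 30 N).
It fails at once if the swollen cell is dropped or pressed hard onto the tray or tile (over 30 N) (contact force between swollen and tray above 30 N).
It fails at once if a flat cell is pushed more than 15 mm (distance of any of flat_long_center, flat_wide_center from where it was at the start of the episode above 0.015 m).
It also fails if it takes over 40 s, if anything falls off the work surface, if the arm or the gripper's body presses on something with over 40 N, if the wrist force passes 120 N, or if a joint passes its speed limit or range.

### The arm

A 6-joint arm with a two-finger parallel gripper is mounted at the origin on the work surface. World frame = base frame: x ahead of the robot, y to its left, z up, the work surface at z = 0. Lengths are in m, angles in rad, forces in N, time in s.
With the tool pointing down it reaches from about 0.425 to 0.95 m from the base axis. Payload 3.5 kg.
Tool frame: the origin (TCP) lies on the centre line of the jaws, within the pads' length; the fingertips stand 14 mm ahead of it and the grasp point (between the pads) lies 5 mm behind it (ctrl.finger_overhang is the distance from the TCP to the fingertips, in m); z points along the fingers, y is the line along which they close (so a half turn about z gives the same grasp; the last joint's range is limited). The gripper opens to 85 mm and grips with 20 to 120 N. Pads are 22 mm wide; open, the fingers measure 114 mm over their backs; the gripper's body (76 mm by 85 mm) begins 54 mm behind the grasp point. The pads swing forward as they close: fully open they stand 13 mm farther back than shut.
Start: joints at [1.123, 0.286, 1.577, -0, 1.279, -0.15], TCP at [0.198, 0.645, 0.245] pointing down, gripper open.
Joint ranges: [-2.77, 2.77], [-0.9, 2.22], [0.21, 2.48], [-1.53, 4.67], [0.24, 2.81], [-2.84, 2.84]. Speed limits (rad/s): [2.79, 2.79, 3.14, 3.14, 3.14, 3.14].

### API

Orientations are given as a unit quaternion [x, y, z, w].
In Python, from plant import ctrl gives the robot as it stands.
- The arm moves only by the tool send_rows, never from a script. Its argument "moves" is text: rows parted by semicolons, each of 7 numbers parted by spaces: the turn, a rotation vector about the tool's x, y, z in units of 360 degrees (1.0 is 360 degrees), then the shift along the tool's x, y, z in units of 20 cm (1.0 is 20 cm), then the gripper's target within -1 to 1 (fully open at 1, half-way at 0, shut at -1). A call has 1 to 12 rows; each row is the pose to reach, as a shift and turn from the pose commanded when the call began, along the tool's axes at that moment, turning the shorter way round; what a row does not reach only later rows make up. A row lasts 1/8 s, in which the tool goes at most 62.5 mm and 10.7 degrees, less where a joint would pass 70% of its speed; a pose out of reach is approached as far as the arm can. A call with a number of a shift or a turn outside -1 to 1 is refused whole. A call with a gripper value outside its range is refused whole. The fingers move at their own pace and stop on an object; "newtons" is the grip in N (left out, the last holds). Time passes only in rows, so rows that repeat a pose let the fingers close. It gives the time, the measured TCP pose, the force, the opening and the grip force at its end, in the units of the state.
- ctrl.get_state(): the state, without advancing time (a new reading comes with each control period).
- ctrl.read_camera(name): name is "scene" or "top"; returns a dict with "image" (480x640x3 uint8, red, green, blue), "fovy" (degrees; the focal length in pixels is half the picture's height over the tangent of half this angle, whatever the lens; pixels are square), "cx", "cy" (the principal point, pixels), "extrinsics" (4x4, takes a point from camera to world coordinates). Camera axes: x right, y up, looking along -z (the intrinsics and any distortion apply to the point x, -y, -z); pixel columns grow to the right and rows downward; lengths in m; the calibration is good to about 2 mm. A picture is of the moment at which its call begins. There is no depth.
- ctrl.sign_off(): hands the job in; it is judged then, once.
The state is a dict: "time": time; "qpos": joint angles; "dq": joint speeds; "joint_efforts": joint torques, N m; "eef_pos": TCP position; "tcp_rot": TCP orientation; "contact_force": force on the tool from outside, world axes, zero at the start; "wrist_torque": the same for the moment, N m; "opening": opening from 0.0 (shut) to 1.0 (fully open); "finger_force": force on a finger pad.
Only numpy, scipy, OpenCV 4.12 (cv2) and the standard library are available. Lean on these libraries where they do the work, as an engineer would, in place of code of your own. Each camera call takes 0.05 s, during which the arm holds its last target. There are 200 camera calls.

## Working session

There is one attempt and no reset: what is moved stays moved. The work goes in short steps, Python scripts to look and compute and a tool call to move; the robot and the scene stay as the last step left them, time stands still between calls to the robot, and variables do not carry over. Pictures are saved under pics/ and viewed, at most 10 in all, crops included, and the job is handed in when it is done.

Besides the shell and the picture viewer there is one more tool, called after ">>>" as a command line: name --argument value ..., lists and objects as JSON in quotes. send_rows: Moves the arm, as the interface text tells. Its arguments: {"type":"object","properties":{"moves":{"type":"string"},"newtons":{"type":"number"}},"required":["moves"]}

```bash
ls; mkdir -p pics; python3 - <<'E'
from plant import ctrl
import cv2,numpy as np
for n in("top","scene"):
    r=ctrl.read_camera(n); cv2.imwrite(f"pics/{n}0.png",r["image"][:,:,::-1])
    print(n,{k:(np.round(v,4).tolist() if k=="extrinsics" else v) for k,v in r.items() if k!="image"})
s=ctrl.get_state();print(s,ctrl.finger_overhang)
E
```

```text
pics
top {'fovy': 52.757737606311856, 'cx': 317.4976747786121, 'cy': 233.4644070992504, 'extrinsics': [[-0.0243, 0.9988, -0.0428, 0.4186], [-0.9994, -0.0254, -0.0254, -0.0246], [-0.0265, 0.0421, 0.9988, 0.8367], [0.0, 0.0, 0.0, 1.0]]}
scene {'fovy': 48.73407497668054, 'cx': 322.22758892889857, 'cy': 254.49106769453448, 'extrinsics': [[0.6934, -0.5509, 0.4644, 1.0016], [0.7205, 0.525, -0.453, -0.5428], [0.0057, 0.6487, 0.761, 0.9221], [0.0, 0.0, 0.0, 1.0]]}
{'time': 0.1, 'qpos': array([ 1.12300184e+00,  2.87094580e-01,  1.57807108e+00,  4.34615783e-06,
        1.27860244e+00, -1.49990930e-01]), 'dq': array([ 0.00154623, -0.00013524, -0.00264245,  0.00157883,  0.00085853,
       -0.00018081]), 'joint_efforts': array([ 6.69983474e-04, -4.07296550e+01, -2.93698347e+01, -1.23488476e-04,
        3.38886741e-03, -3.53651934e-06]), 'eef_pos': array([0.19776979, 0.64476985, 0.24405188]), 'tcp_rot': array([ 1.48352685e-01,  9.88933920e-01, -1.03888026e-03, -3.22280137e-04]), 'contact_force': array([-0.56890232,  0.1782833 , -0.32951763]), 'wrist_torque': array([ 0.01107414, -0.00471796, -0.04161296]), 'finger_force': 0.0, 'opening': 1.0024096775109201} 0.014
```

View pics/top0.png

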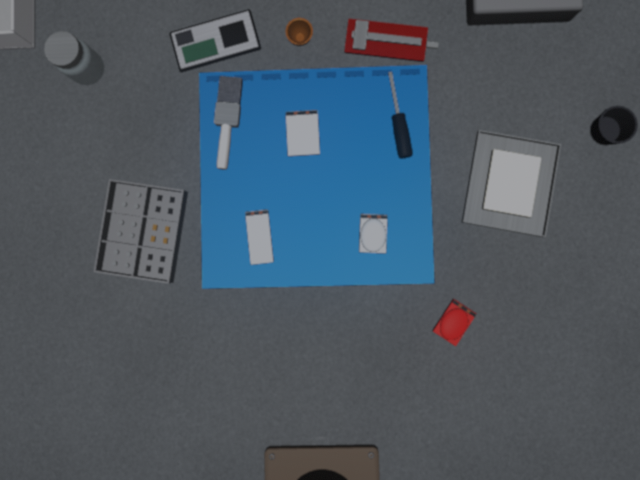

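View pics/scene0.png

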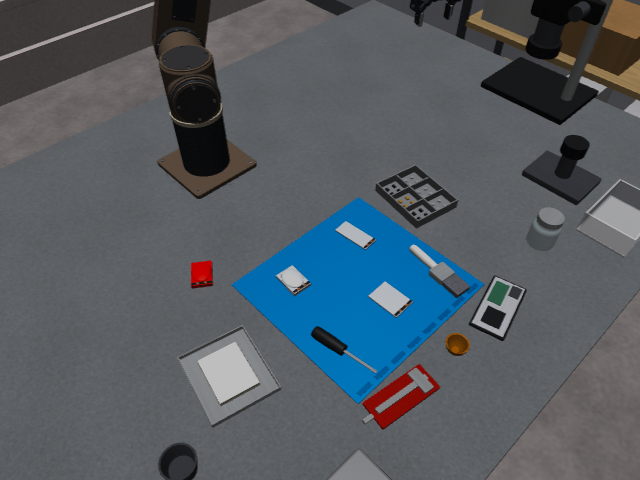

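Candidates in the top view are flat wide (303,134), flat long (259,237), a white cell with an oval bulge (373,234), and a red look-alike (455,322). I choose (373,234). The tile is at (512,183). Next I'll measure both in the two views and check one crop.

```bash
cat > h.py <<'E'
import cv2,numpy as np
from plant import ctrl
def ray(r,uv):
    f=240/np.tan(np.radians(r["fovy"])/2);E=r["extrinsics"]
    uv=np.atleast_2d(uv).astype(float)
    d=np.c_[(uv[:,0]-r["cx"])/f,-(uv[:,1]-r["cy"])/f,-np.ones(len(uv))]@E[:3,:3].T
    return E[:3,3],d
def toplane(r,uv,z):
    o,d=ray(r,uv); return o+d*((z-o[2])/d[:,2])[:,None]
def rect(r,mask,seed,z):
    """min-area rectangle, in world metres, of the blob at seed cast onto height z"""
    n,l,st,c=cv2.connectedComponentsWithStats(mask.astype(np.uint8))
    k=min(range(1,n),key=lambda i:np.hypot(*(c[i]-seed))+(1e3 if st[i,4]<80 else 0))
    cs,_=cv2.findContours((l==k).astype(np.uint8),cv2.RETR_EXTERNAL,cv2.CHAIN_APPROX_NONE)
    p=toplane(r,max(cs,key=len)[:,0],z)[:,:2]
    (cx,cy),(w,h),a=cv2.minAreaRect((p*1000).astype(np.float32))
    if w<h: w,h,a=h,w,a+90
    return dict(c=(round(cx,1),round(cy,1)),size=(round(w,1),round(h,1)),yaw=round((a+90)%180-90,1),px=c[k].round(1),area=st[k,4])
def masks(im):
    hsv=cv2.cvtColor(im,cv2.COLOR_RGB2HSV);H,S,V=cv2.split(hsv)
    blue=(H>95)&(H<120)&(S>120)
    return ~blue,(S<40)&(V>140)
E
python3 - <<'E'
from h import *
seeds=dict(top=dict(swollen=(373,234),wide=(303,134),long=(259,237),tile=(512,183)),scene=dict(swollen=(293,280),wide=(390,298),long=(355,235),tile=(228,372)))
Z=dict(swollen=.013,wide=.008,long=.008,tile=.014)
for n in seeds:
    r=ctrl.read_camera(n);nb,wh=masks(r["image"])
    for k,s in seeds[n].items(): print(n,k,rect(r,wh if k=="tile" else nb,s,Z[k]))
    if n=="top":
        c=r["image"][195:275,330:420,::-1];c=cv2.resize(c,None,fx=6,fy=6,interpolation=cv2.INTER_CUBIC);cv2.imwrite("pics/crop.png",c)
E
```

```text
top swollen {'c': (451.5, -97.9), 'size': (66.4, 47.5), 'yaw': -1.7, 'px': array([372.9, 233.4]), 'area': np.int32(1099)}
top wide {'c': (629.2, 18.7), 'size': (78.8, 57.9), 'yaw': 1.7, 'px': array([302.3, 133. ]), 'area': np.int32(1490)}
top long {'c': (450.7, 97.5), 'size': (92.6, 42.0), 'yaw': 4.9, 'px': array([258.9, 237.1]), 'area': np.int32(1299)}
top tile {'c': (531.8, -335.1), 'size': (102.3, 80.3), 'yaw': -11.9, 'px': array([512.3, 182.6]), 'area': np.int32(2888)}
scene swollen {'c': (454.7, -97.1), 'size': (70.1, 47.5), 'yaw': -3.6, 'px': array([293. , 279.9]), 'area': np.int32(563)}
scene wide {'c': (631.2, 20.3), 'size': (78.5, 57.0), 'yaw': 1.7, 'px': array([390.2, 298.9]), 'area': np.int32(815)}
scene long {'c': (452.2, 99.4), 'size': (92.9, 41.6), 'yaw': 4.9, 'px': array([355.1, 234.7]), 'area': np.int32(521)}
scene tile {'c': (532.3, -333.2), 'size': (103.8, 82.6), 'yaw': -11.8, 'px': array([227.7, 371.7]), 'area': np.int32(2144)}
```

View pics/crop.png

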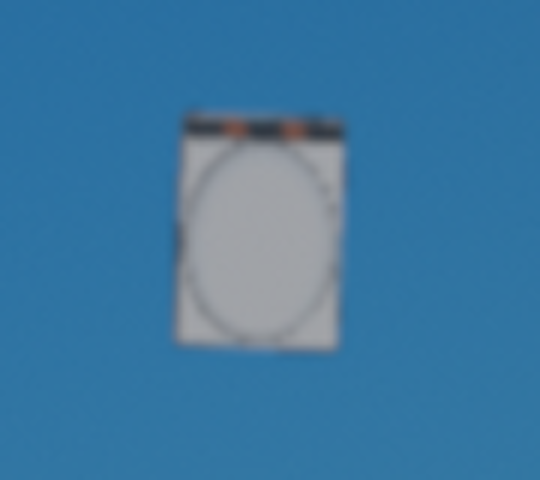

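The crop shows the oval bulge with the strip at the +x end, so this is the right cell. The two views agree: the cell is at about (0.452, -0.098) with yaw -1.7°, and the tile is at (0.532, -0.334) with yaw -11.9°. The sizes match those given. I'll set out via a waypoint so the path stays outside the minimum reach.

>>> send_rows --moves "0 0 -0.0428 -0.98 -0.64 0 1;0 0 -0.0428 -0.98 -0.64 0 1;0 0 -0.0428 -0.98 -0.64 0 1;0 0 -0.0428 -0.98 -0.64 0 1;0 0 -0.0428 -0.98 -0.64 0 1" --newtons 20

```text
time: 0.82
eef_pos: [0.3497, 0.4632, 0.2452]
tcp_rot: [0.017, 1.0, -0.0, 0.0]
contact_force: [-0.4, 0.2, -0.7]
opening: 1.004
finger_force: 0.0
```

>>> send_rows --moves "0 0 0 -0.53 -0.98 0 1;0 0 0 -0.53 -0.98 0 1;0 0 0 -0.53 -0.98 0 1;0 0 0 -0.53 -0.98 0 1;0 0 0 -0.53 -0.98 0 1"

```text
time: 1.45
eef_pos: [0.4488, 0.2655, 0.2453]
tcp_rot: [0.016, 1.0, 0.0, -0.0]
contact_force: [-0.3, -0.1, 0.1]
opening: 0.999
finger_force: 0.0
```

>>> send_rows --moves "0 0 0 -0.05 -0.99 0 0.4;0 0 0 -0.05 -0.99 0 0.4;0 0 0 -0.05 -0.99 0 0.4;0 0 0 -0.05 -0.99 0 0.4;0 0 0 -0.05 -0.99 0 0.4"

```text
time: 2.08
eef_pos: [0.4524, 0.0691, 0.2454]
tcp_rot: [0.014, 1.0, 0.0, 0.0]
contact_force: [-0.1, 0.6, 0.7]
opening: 0.699
finger_force: 0.0
```

>>> send_rows --moves "0 0 0 -0.03 -0.83 0.75 0.4;0 0 0 -0.03 -0.83 0.75 0.4;0 0 0 -0.03 -0.83 0.75 0.4;0 0 0 -0.03 -0.83 0.75 0.4;0 0 0 -0.03 -0.83 0.75 0.4;0 0 0 -0.03 -0.83 0.75 0.4"

```text
time: 2.82
eef_pos: [0.4545, -0.0963, 0.096]
tcp_rot: [0.013, 1.0, 0.0, 0.0]
contact_force: [0.3, 1.0, -0.2]
opening: 0.702
finger_force: 0.0
```

```bash
python3 - <<'E'
from h import *
r=ctrl.read_camera("scene");c=r["image"][190:340,200:400,::-1]
cv2.imwrite("pics/s1.png",cv2.resize(c,None,fx=4,fy=4,interpolation=cv2.INTER_CUBIC))
s=ctrl.get_state();print(s["eef_pos"],s["tcp_rot"],s["opening"],s["qpos"])
E
```

```text
[ 0.45474713 -0.09641826  0.09644656] [ 1.31973012e-02  9.99912464e-01 -1.42138618e-04  9.35664512e-04] 0.6972453020191334 [-4.27985921e-01  2.25795295e-03  2.19327018e+00  6.09798344e-04
  9.44237402e-01 -1.97274398e+00]
```

View pics/s1.png

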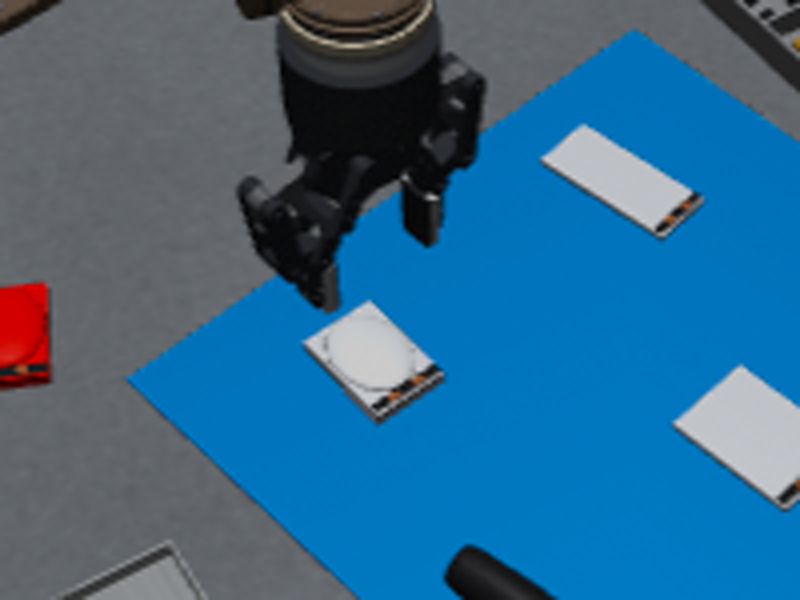

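The fingers are open to 60 mm and straddle the cell with matching yaw. In the scene view the finger tips are at about (282,266) and (308,251), with the cell at (293,280). I'll descend in stages and watch the force.

>>> send_rows --moves "0 0 0 0.01 -0.005 0.3 0.4;0 0 0 0.01 -0.005 0.3 0.4;0 0 0 0.01 -0.005 0.35 0.4;0 0 0 0.01 -0.005 0.375 0.4;0 0 0 0.01 -0.005 0.375 0.4"

```text
time: 3.5
eef_pos: [0.4524, -0.099, 0.0214]
tcp_rot: [0.014, 1.0, -0.0, 0.001]
contact_force: [-0.2, -0.1, 0.8]
opening: 0.699
finger_force: 0.0
```

```bash
python3 - <<'E'
from h import *
r=ctrl.read_camera("scene");c=r["image"][230:310,240:340,::-1]
cv2.imwrite("pics/s2.png",cv2.resize(c,None,fx=7,fy=7,interpolation=cv2.INTER_CUBIC))
E
```

```text
(no output)
```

View pics/s2.png

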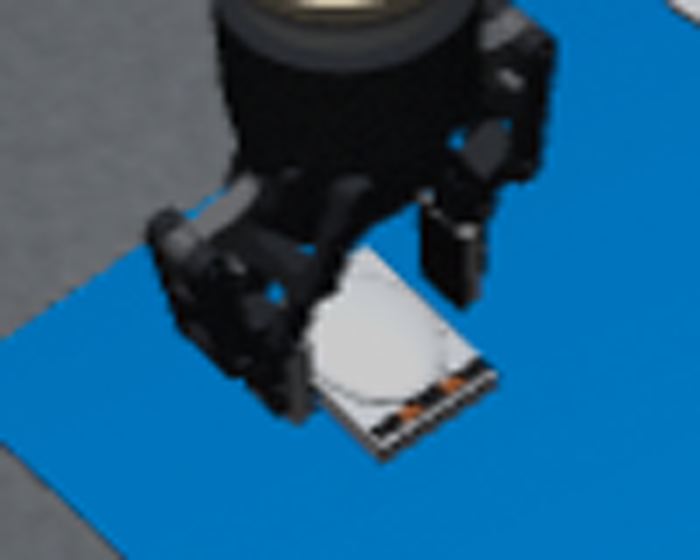

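```bash
python3 - <<'E'
from h import *
r=ctrl.read_camera("scene")
for uv in ((240+468/7,230+305/7),(240+298/7,230+422/7)):
    o,d=ray(r,uv)
    for x in (.4524,.4634): print(uv,x,o+d[0]*((x-o[0])/d[0][0]))
E
```

```text
(306.8571428571429, 273.57142857142856) 0.4524 [ 0.4524     -0.05438355 -0.00520316]
(306.8571428571429, 273.57142857142856) 0.4634 [ 0.4634     -0.06416523  0.01336925]
(282.57142857142856, 290.2857142857143) 0.4524 [ 0.4524     -0.12591259 -0.00108392]
(282.57142857142856, 290.2857142857143) 0.4634 [ 0.4634     -0.13426167  0.01740598]
```

The tips are at about z = 10–13 mm, too high on the sides. I'll lower 5 mm in small steps and narrow the jaws a little.

>>> send_rows --moves "0 0 0 0 0.005 0.01 0.28;0 0 0 0 0.005 0.015 0.28;0 0 0 0 0.005 0.02 0.28;0 0 0 0 0.005 0.025 0.28;0 0 0 0 0.005 0.025 0.28"

```text
time: 4.22
eef_pos: [0.4515, -0.0978, 0.0152]
tcp_rot: [0.014, 1.0, 0.0, -0.0]
contact_force: [-0.6, -0.7, -0.8]
opening: 0.64
finger_force: 0.0
```

>>> send_rows --moves "0 0 0 0 0 0 0.2;0 0 0 0 0 0 0.16;0 0 0 0 0 0 0.13;0 0 0 0 0 0 0.11;0 0 0 0 0 0 0.11"

```text
time: 4.85
eef_pos: [0.4516, -0.0978, 0.0154]
tcp_rot: [0.014, 1.0, 0.0, 0.0]
contact_force: [-0.3, 0.3, 0.2]
opening: 0.557
finger_force: 0.2
```

>>> send_rows --moves "0 0 0 0 0 0 0.095;0 0 0 0 0 0 0.085;0 0 0 0 0 0 0.08;0 0 0 0 0 0 0.08"

```text
time: 5.35
eef_pos: [0.4516, -0.0978, 0.0154]
tcp_rot: [0.014, 1.0, 0.0, 0.0]
contact_force: [0.3, 0.2, 1.1]
opening: 0.54
finger_force: 4.7
```

>>> send_rows --moves "0 0 0 0 0 0 0.077;0 0 0 0 0 0 0.077;0 0 0 0 0 0 0.077"

```text
time: 5.72
eef_pos: [0.4516, -0.0978, 0.0154]
tcp_rot: [0.014, 1.0, 0.0, -0.0]
contact_force: [-1.0, 0.9, 2.7]
opening: 0.538
finger_force: 6.4
```

>>> send_rows --moves "0 0 0 0 0 -0.03 0.077;0 0 0 0 0 -0.08 0.077;0 0 0 0 0 -0.15 0.077;0 0 0 0 0 -0.25 0.077;0 0 0 0 0 -0.3 0.077;0 0 0 0 0 -0.3 0.077"

```text
time: 6.48
eef_pos: [0.4523, -0.0982, 0.0765]
tcp_rot: [0.014, 1.0, -0.001, 0.001]
contact_force: [0.0, -0.1, -0.2]
opening: 0.539
finger_force: 6.3
```

```bash
python3 - <<'E'
from h import *
r=ctrl.read_camera("scene");c=r["image"][190:310,220:360,::-1]
cv2.imwrite("pics/s3.png",cv2.resize(c,None,fx=5,fy=5,interpolation=cv2.INTER_CUBIC))
s=ctrl.get_state();print(s["eef_pos"],s["tcp_rot"],s["opening"],s["finger_force"],s["qpos"])
E
```

```text
[ 0.45174444 -0.09787373  0.07567793] [ 1.44214657e-02  9.99895897e-01 -1.93234881e-04  4.23562856e-04] 0.5396400580326743 6.286502033472061 [-4.33419001e-01  3.44396999e-02  2.20727056e+00 -1.07206076e-05
  8.98951312e-01 -1.97536472e+00]
```

View pics/s3.png

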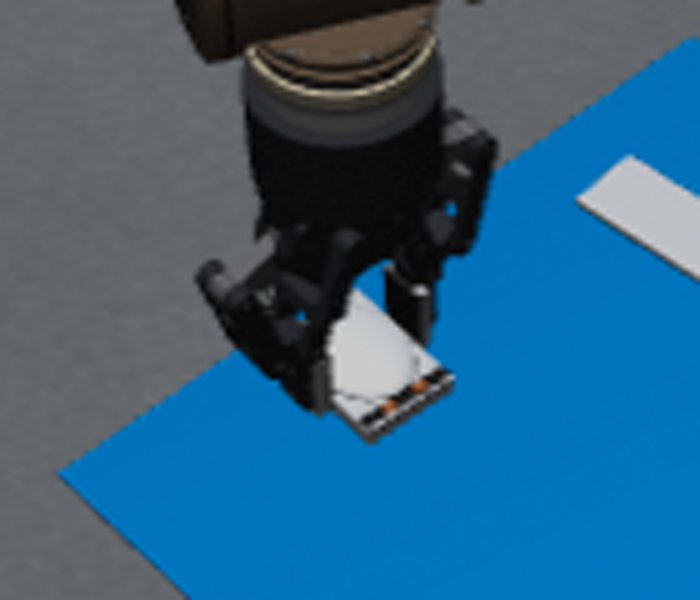

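It's held level at 6.3 N and clear of the mat. Now to the tile.

>>> send_rows --moves "0 0 0.007 -0.05 -0.14 0 0.077;0 0 0.014 -0.11 -0.29 0 0.077;0 0 0.021 -0.16 -0.44 0 0.077;0 0 0.0285 -0.215 -0.584 0 0.077;0 0 0.0285 -0.215 -0.584 0 0.077"

```text
time: 7.15
eef_pos: [0.4914, -0.2173, 0.0747]
tcp_rot: [0.105, 0.994, 0.0, -0.0]
contact_force: [-0.0, -0.4, -1.0]
opening: 0.542
finger_force: 6.3
```

```bash
python3 - <<'E'
from h import *
from scipy.spatial.transform import Rotation as R
s=ctrl.get_state();M=R.from_quat(s["tcp_rot"]);print(s["eef_pos"],s["finger_force"])
d=np.array([.531,-.334,.0757])-s["eef_pos"]
y=M.as_matrix()[:,1];print(M.inv().apply(d)/.2,np.degrees(np.arctan2(y[1],y[0])))
E
```

```text
[ 0.49138024 -0.21730769  0.07470986] 6.31474144756794
[-0.31537611 -0.52934504 -0.0051735 ] 77.96750272246007
```

>>> send_rows --moves "0 0 0 -0.08 -0.13 0 0.077;0 0 0 -0.16 -0.27 0 0.077;0 0 0 -0.24 -0.4 0 0.077;0 0 0 -0.315 -0.53 0 0.077;0 0 0 -0.315 -0.53 0.08 0.077;0 0 0 -0.315 -0.53 0.15 0.077;0 0 0 -0.315 -0.53 0.15 0.077"

```text
time: 8.02
eef_pos: [0.529, -0.3297, 0.0422]
tcp_rot: [0.103, 0.995, 0.002, -0.003]
contact_force: [0.3, 0.3, -0.9]
opening: 0.541
finger_force: 6.3
```

```bash
python3 - <<'E'
from h import *
r=ctrl.read_camera("scene");c=r["image"][290:440,140:320,::-1]
cv2.imwrite("pics/s4.png",cv2.resize(c,None,fx=4,fy=4,interpolation=cv2.INTER_CUBIC))
s=ctrl.get_state();print(s["eef_pos"],s["tcp_rot"],s["finger_force"])
E
```

```text
[ 0.52984469 -0.33048179  0.04348691] [ 0.10325942  0.99465234  0.00123924 -0.00163458] 6.322603225708008
```

View pics/s4.png

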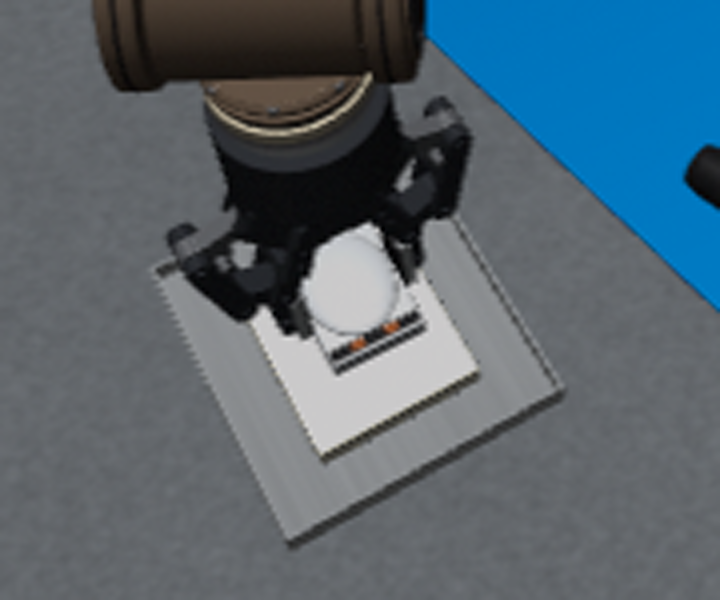

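The cell is aligned with the tile. I'll lower it gently with a small y correction.

>>> send_rows --moves "0 0 0 -0.005 -0.015 0.03 0.077;0 0 0 -0.005 -0.015 0.06 0.077;0 0 0 -0.005 -0.015 0.07 0.077;0 0 0 -0.005 -0.015 0.07 0.077;0 0 0 -0.005 -0.015 0.07 0.077"

```text
time: 8.7
eef_pos: [0.5315, -0.3358, 0.0316]
tcp_rot: [0.104, 0.995, -0.0, 0.0]
contact_force: [0.2, 0.3, 0.4]
opening: 0.539
finger_force: 6.3
```

>>> send_rows --moves "0 0 0 0 0.005 0.008 0.077;0 0 0 0 0.005 0.014 0.077;0 0 0 0 0.005 0.019 0.077;0 0 0 0 0.005 0.022 0.077;0 0 0 0 0.005 0.022 0.077"

```text
time: 9.32
eef_pos: [0.5315, -0.3347, 0.0268]
tcp_rot: [0.104, 0.995, 0.0, -0.0]
contact_force: [-0.2, -0.5, -0.0]
opening: 0.537
finger_force: 6.3
```

>>> send_rows --moves "0 0 0 0 0 0.002 0.077;0 0 0 0 0 0.003 0.077;0 0 0 0 0 0.003 0.077"

```text
time: 9.7
eef_pos: [0.5316, -0.3348, 0.0265]
tcp_rot: [0.104, 0.995, -0.0, 0.0]
contact_force: [-0.1, 0.2, 0.5]
opening: 0.539
finger_force: 6.4
```

>>> send_rows --moves "0 0 0 0 0 0.002 0.077;0 0 0 0 0 0.003 0.077;0 0 0 0 0 0.003 0.077"

```text
time: 10.07
eef_pos: [0.5316, -0.3348, 0.0264]
tcp_rot: [0.104, 0.995, 0.0, -0.0]
contact_force: [-2.0, 1.2, 4.8]
opening: 0.536
finger_force: 6.7
```

There is about 4.8 N of contact, so the cell is on the tile. I'll release slowly and retreat.

>>> send_rows --moves "0 0 0 0 0 0 0.085;0 0 0 0 0 0 0.1;0 0 0 0 0 0 0.13;0 0 0 0 0 0 0.2;0 0 0 0 0 0 0.35;0 0 0 0 0 0 0.4;0 0 0 0 0 0 0.4"

```text
time: 10.95
eef_pos: [0.5315, -0.3347, 0.0257]
tcp_rot: [0.104, 0.995, 0.0, -0.0]
contact_force: [0.0, -0.1, 0.9]
opening: 0.699
finger_force: 0.0
```

>>> send_rows --moves "0 0 0 0 0 -0.05 0.4;0 0 0 0 0 -0.15 0.4;0 0 0 0 0 -0.3 0.4;0 0 0 0 0 -0.6 0.4;0 0 0 0 0 -0.9 0.4;0 0 0 0.2 0.6 -0.9 0.4;0 0 0 0.2 1 -0.9 0.4;0 0 0 0.2 1 -0.9 0.4;0 0 0 0.2 1 -0.9 0.4"

```text
time: 12.08
eef_pos: [0.5338, -0.1277, 0.2076]
tcp_rot: [0.102, 0.995, -0.0, 0.001]
contact_force: [-0.4, 0.2, 0.2]
opening: 0.699
finger_force: 0.0
```

```bash
python3 - <<'E'
from h import *
for n in ("top","scene"):
    r=ctrl.read_camera(n);nb,wh=masks(r["image"]);S=dict(top=((303,134),(259,237)),scene=((390,298),(355,235)))[n]
    for s in S: print(n,rect(r,nb,s,.008))
    c=r["image"][120:250,450:570] if n=="top" else r["image"][310:440,160:300]
    cv2.imwrite(f"pics/f_{n}.png",cv2.resize(c[:,:,::-1],None,fx=4,fy=4,interpolation=cv2.INTER_CUBIC))
a=cv2.imread("pics/f_top.png");b=cv2.imread("pics/f_scene.png");h=520
cv2.imwrite("pics/final.png",cv2.resize(np.hstack([a[:h],b[:h]]),None,fx=.75,fy=.75))
s=ctrl.get_state();print(s["eef_pos"],s["contact_force"])
E
```

```text
top {'c': (629.2, 18.7), 'size': (78.8, 58.0), 'yaw': 1.7, 'px': array([302.3, 132.9]), 'area': np.int32(1496)}
top {'c': (450.7, 97.5), 'size': (92.6, 42.0), 'yaw': 5.0, 'px': array([258.8, 237.1]), 'area': np.int32(1302)}
scene {'c': (631.2, 20.3), 'size': (78.5, 57.0), 'yaw': 1.7, 'px': array([390.2, 298.9]), 'area': np.int32(815)}
scene {'c': (452.2, 99.4), 'size': (92.9, 41.6), 'yaw': 4.9, 'px': array([355.1, 234.7]), 'area': np.int32(521)}
[ 0.53408144 -0.12940622  0.20726265] [-0.67907304  0.34307446  0.11687943]
```

View pics/final.png

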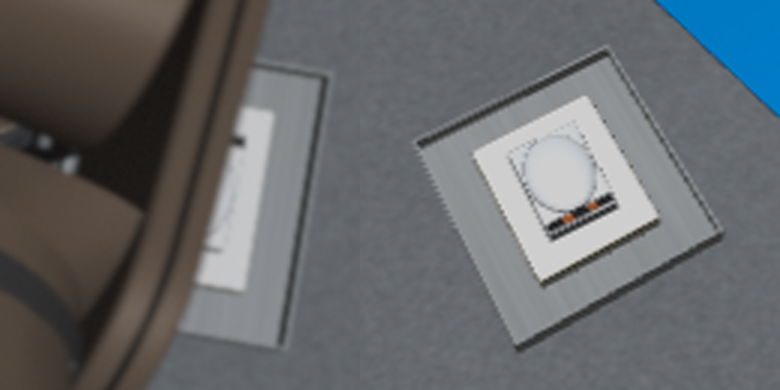

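In the scene view the cell lies bulge up, centred on and aligned with the tile. The flat cells haven't moved and the arm is clear, so I'm handing in.

```bash
python3 -c "
from plant import ctrl
print(ctrl.sign_off())"
```

```text
the job is handed in; nothing more can be done
None
```

I set the swollen cell down flat, bulge up, centred on the tile and along its length. The grip read no more than 6.7 N, both flat cells stayed where they lay, and I handed the job in; no verdict came back.

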